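# Hold the sample tote's gate open

## Task

A colleague is about to slide the tube racks out of the transport tote on the bench: open the tote's side gate for them and keep it open. First squeeze the red lock catch on the tote, so that the gate springs ajar onto its safety catch, and let the red catch go. Then squeeze the yellow-tabbed grip on top of the gate, and with the grip kept squeezed swing the gate out past its half-open click until it stands about square to the opening. The gate closes by itself, so finish like that: the program ends with the gripper still squeezing the gate's grip and holding the gate wide open. Do not push about or tip the racks in the tote or the other things on the bench.

Things in the scene. Friction and masses are not known exactly. Their poses are not given: they have to be found in the camera images.
- tote: Transport tote for tube racks, fixed on the bench: grey plastic box, blue rim, 262 mm wide, 300 deep, 120 high, open on top; the side towards the robot is the opening, shut by the gate. Origin on the bench under the middle of the shut gate; +x into the tote (away from the robot), +y along the opening towards the hinge, z up. Heights below are above the bench.
- gate (a joint): Gate angle, rad: 0 shut, 1.75 end stop, wide open 1.31 to 1.75. Unlocked, a buffer throws it ajar to 0.12, where the safety catch stops it; with the yellow tab squeezed it swings on. A damped hinge spring closes it, 0.30 N m (shut) to 0.47 (wide). A click detent adds up to 1 N m from 0.55 to 0.8 (in all some 9 N at the grip); past by 1.1. Let go beyond, the gate falls back and parks near 1.02.
- gate_hinge (a point): Point on the gate's vertical hinge axis (tote x 0, y +0.115 m), 116 mm high; axes turn with the gate: -y along the gate to its free end, -x outwards. Gate: blue frame, clear panel, 212 mm long from the axis, 12 thick, top edge 116 mm high; its free end swings out to tote -x, clockwise from above. The hinge parts reach 134 mm high.
- lock_catch (a joint): Red tab's travel, m: 0 sprung out (gate locked), 0.010 squeezed home; spring 5 N at 0, 10 N home, some N of rubbing more; frees the gate by 0.008, springs back when let go. Red tab: outer face at tote y -0.130, slides to -y towards a fixed black tab with outer face at y -0.180. 50 mm over both at rest, 40 squeezed (middle then at y -0.160).
- lock_mid (a point): Middle between the outer faces of the lock catch's two tabs (red, black) at rest, at tote x 0, y -0.155, beside the gate's free end; 146 mm high, a good height to pinch. Tote axes: fingers close along y. Tabs upright, 24 mm wide in x, 10 thick, from 116 to 170 mm high. Around them nothing stands over 120 mm but the gate's grip, 55 mm away.
- grip_catch (a joint): Travel of the yellow tab of the gate's grip (safety catch), m: 0 sprung out, 0.010 squeezed home; spring 5 N at 0, 10 N home; by 0.008 its tongue clears a steel bracket on the tote (39 mm out in front of the gate's free end, 115 mm high) and the gate can leave ajar. Springs back when let go.
- grip_mid (a point): Middle between the outer faces of the two tabs of the grip on the gate's top edge at rest, 165 mm from the hinge axis, 146 mm high, good to pinch; moves with the gate, fingers close along its y (gate's length). Tabs 24 mm wide, 10 thick, 119 to 170 mm high. Fixed black tab: outer face 140 mm from the axis; yellow: 190 mm, slides to the hinge. 50 mm over both, 40 squeezed (middle at 160).
- rack_a: Loose white rack, 206 x 74 mm, with purple- and green-capped tubes to 96 mm high, standing in the tote on the hinge side; origin under its centre. Leave it alone.
- rack_b: Loose white rack, 206 x 74 mm, with light-blue- and grey-capped tubes to 96 mm high, standing in the tote on the latch side; origin under its centre. Leave it alone.
- bench_rack: Loose clear rack, 128 x 56 mm, with ten capped tubes to 96 mm high, on the bench to the right; origin under its centre. Leave it alone.
- pipette_jar: Loose white jar, 64 mm across, of transfer pipettes, 133 mm high, on the bench to the right; origin under its centre. Leave it alone.
- reagent: Loose amber bottle, 56 mm across, 115 mm high, on the bench to the right; origin under its centre. Leave it alone.
- slide_box: Loose blue and white slide box, 84 x 62 x 36 mm, on the bench to the left; origin under its centre. Leave it alone.
- marker: Loose marker pen, white with a blue cap, 118 mm long, 13 mm thick, lying on the bench in front of the tote to the right; origin under its centre. Leave it alone.
- carton: Loose white carton with a green patch, 75 x 130 x 60 mm, on the bench to the left; origin under its centre. Leave it alone.

How it is judged:
On the way, in this order (a step that is already met when the one before it is completed fails the run):
1. the red lock catch is squeezed with the gate's grip left alone (value of joint lock_catch above 0.006 m and value of joint grip_catch below 0.003 m).
2. the red catch is let go and the gate stands ajar on its safety catch (value of joint each of lock_catch, grip_catch below 0.003 m and value of joint gate between 0.07 and 0.2 rad), for 0.2 s.
3. the yellow tab of the gate's grip is squeezed by the fingers (value of joint grip_catch above 0.006 m and value of joint gate below 0.5 rad and contact force between the fingers and grip_catch above 2 N).
4. the gate is swung past its half-open detent with the grip kept squeezed (value of joint gate above 1.1 rad and value of joint grip_catch above 0.006 m).
At the end, for the whole second after the job is handed in: The gate is held still at more than 1.31 rad (75 degrees) from shut by fingers that squeeze its grip (yellow tab in by more than 6 mm, more than 3 N on it); the red catch is let go; the racks and bench things stand upright within 30 mm of their places (value of joint gate above 1.31 rad and velocity of joint gate between -0.1 and 0.1 rad/s and value of joint grip_catch above 0.006 m and contact force between the fingers and grip_catch above 3 N and value of joint lock_catch below 0.003 m and distance of each of rack_a, rack_b, bench_rack, pipette_jar, reagent, slide_box, marker, carton from where it was at the start of the episode below 0.03 m and angle between each of rack_a, rack_b, bench_rack, pipette_jar, reagent, slide_box, marker, carton's own z axis and vertical below 0.35 rad); the arm keeps its last pose, push and grip.
It fails at once if a tube rack in the tote is pushed more than 30 mm or tipped (distance of any of rack_a, rack_b from where it was at the start of the episode above 0.03 m or angle between any of rack_a, rack_b's own z axis and vertical above 0.35 rad).
It fails at once if one of the loose things on the bench is pushed more than 30 mm or tipped (distance of any of bench_rack, pipette_jar, reagent, slide_box, marker, carton from where it was at the start of the episode above 0.03 m or angle between any of bench_rack, pipette_jar, reagent, slide_box, marker, carton's own z axis and vertical above 0.35 rad).
It also fails if it takes over 45 s, if anything falls off the work surface, if the arm or the gripper's body presses on something with over 40 N, if the wrist force passes 120 N, or if a joint passes its speed limit or range.

## Robot

A 7-joint arm with a two-finger parallel gripper is mounted at the origin on the work surface. World frame = base frame: x ahead of the robot, y to its left, z up, the work surface at z = 0. Lengths are in m, angles in rad, forces in N, time in s.
With the tool pointing down it reaches from about 0.35 to 0.775 m from the base axis. Payload 3.1 kg.
Tool frame: the origin (TCP) lies at the very end of the fingers, on their centre line; the grasp point (between the pads) lies 19 mm behind it (arm.pinch_z is the distance from the TCP to the grasp point, in m); z points along the fingers, y is the direction in which the jaws open and shut (so a half turn about z gives the same grasp; the last joint's range is limited). The gripper opens to 85 mm and grips with 20 to 120 N. Pads are 22 mm wide; open, the fingers measure 114 mm over their backs; the gripper's body (76 mm by 85 mm) begins 54 mm behind the grasp point. The pads swing forward as they close: fully open they stand 13 mm farther back than shut.
Start: joints at [-1.307, 0.311, 0.014, 1.512, -0.004, 1.319, -0.027], TCP at [0.166, 0.525, 0.231] pointing down, gripper open.
Joint ranges: [-2.7, 2.7], [-0.3, 1.91], [-1.27, 1.3], [0.12, 2.57], [-1.44, 4.58], [0.2, 2.03], [-3.05, 3.05]. Speed limits (rad/s): [2.79, 2.79, 3.14, 3.14, 3.14, 3.14, 3.14].

## Interface

Orientations are given as a unit quaternion [w, x, y, z].
In Python, from plant import arm gives the robot as it stands. Calls block until the motion is done:
- arm.move_to(position, orientation): joint-space move of the TCP to a pose.
- arm.move_linear(position, rotation=None, speed=0.15, until_force=None): straight line of the TCP; rotation=None keeps the orientation; speed is the mean speed in m/s. With until_force (N) it stops when the force on the tool has changed by that much, and returns True; else False.
- arm.goto_joints(angles): joint-space move.
- arm.gripper_to(opening, strength=None): finger opening in m; strength is the grip in N (None keeps the last); returns when the fingers have stopped.
- arm.wait(seconds).
- arm.inverse_kinematics(position, orientation): joint angles nearest the present ones, or None.
- arm.read_state(): the state.
- arm.get_image(name): name is "side" or "top" or "wrist"; returns a dict with "color" (420x560x3 uint8, red, green, blue), "depth" (420x560 float32, m along the optical axis (not along the pixel's ray), 0 where there is no reading), "fx", "fy", "cx", "cy" (pixels), "world_to_cam" (4x4, takes a point from world to camera coordinates). Camera axes: x right, y down, z forward; pixel columns grow to the right and rows downward; lengths in m; the calibration is good to about 2 mm. A picture is of the moment at which its call begins.
A pose or a line that the arm cannot do raises arm.MotionError and nothing moves.
- arm.sign_off(): hands the job in, once; it reports no verdict.
Trained networks look in a picture, given as the dict that the camera call returned (one of the last four; its "shot" number tells which), for a name from the list of things; names that differ only in an ending like _2 or _b are one class to them, and where a whole thing is asked for, a point or a joint stands for the part that bears it (a point fixed in the world has none). Each returns a list of dicts, best first, with "conf" (0 to 1); they miss things now and then, are a little off and sometimes report something else, mostly with a low value. They report only what shows in the picture. A call takes as long as a camera call.
- arm.find_in(picture, name): "box" ([left, top, right, bottom] in pixels, round what is visible of it).
- arm.place_of(picture, name): "uv" ([column, row] in pixels: a listed point, or the origin of a listed thing).
The state is a dict: "clock": time; "joints": joint angles; "qvel": joint speeds; "joint_torque": joint torques, N m; "tcp_pos": TCP position; "tool_rot": TCP orientation; "ft_force": force on the tool from outside, world axes, zero at the start; "moment": the same for the moment, N m; "opening": finger opening in m.
Only numpy, scipy, OpenCV 4.12 (cv2) and the standard library are available. Lean on these libraries where they do the work, as an engineer would, in place of code of your own. Each camera call takes 0.05 s, during which the arm holds its last target.

## Working session

There is one attempt and no reset: what is moved stays moved. The work goes in short steps, each a Python script; the robot and the scene stay as the last script left them, time stands still between calls to the robot, and variables do not carry over. Pictures are saved under pics/ and viewed, and the job is handed in when it is done.

```bash
mkdir -p pics; ls; cat > h.py <<'E'
import numpy as np, cv2
from plant import arm
from scipy.spatial.transform import Rotation as R
def save(p,n): cv2.imwrite('pics/'+n,p['color'][:,:,::-1])
def w(p,u,v,d=None):
    if d is None:
        a=p['depth'][int(v)-2:int(v)+3,int(u)-2:int(u)+3]; a=a[a>0]; d=np.median(a) if a.size else np.nan
    c=np.array([(u-p['cx'])/p['fx']*d,(v-p['cy'])/p['fy']*d,d,1])
    return (np.linalg.inv(p['world_to_cam'])@c)[:3]
def atz(p,u,v,z):
    T=np.linalg.inv(p['world_to_cam']); o=T[:3,3]; r=T[:3,:3]@np.array([(u-p['cx'])/p['fx'],(v-p['cy'])/p['fy'],1])
    return o+r*(z-o[2])/r[2]
E
python3 - <<'E'
from h import *
np.set_printoptions(precision=4,suppress=True)
for n in ['top','side']:
    p=arm.get_image(n); save(p,n+'0.png')
    T=np.linalg.inv(p['world_to_cam']); print(n,T[:3,3],p['fx'])
    for k,z in [('gate_hinge',.116),('lock_mid',.146),('grip_mid',.146),('tote',0),('rack_a',0),('rack_b',0),('marker',.006)]:
        for r in arm.place_of(p,k)[:2]: print(k,r['conf'],np.round(r['uv'],1),atz(p,*r['uv'],z))
s=arm.read_state(); print(s['clock'],s['tool_rot'],s['opening'],s['ft_force'])
E
```

```text
pics
top [0.3209 0.0372 1.1784] 390.5261807024859
gate_hinge 0.89 [206.8 186.7] [0.6647 0.227  0.116 ]
gate_hinge 0.41 [254.9 205.1] [0.608  0.0904 0.116 ]
lock_mid 0.72 [301.9 192.5] [ 0.6335 -0.0409  0.146 ]
grip_mid 0.94 [266.3 187.1] [0.6509 0.0571 0.146 ]
tote 0.57 [253.6 202.3] [0.6484 0.1002 0.    ]
rack_a 0.97 [238.2 154.2] [0.8103 0.1492 0.    ]
rack_a 0.61 [264.4 157.5] [0.7974 0.0648 0.    ]
rack_b 0.97 [238.2 154.2] [0.8103 0.1492 0.    ]
rack_b 0.61 [264.4 157.5] [0.7974 0.0648 0.    ]
marker 0.51 [267.5 188.2] [0.6919 0.0561 0.006 ]
marker 0.48 [354.  294.2] [ 0.3607 -0.1945  0.006 ]
side [ 0.3163 -1.0097  0.9097] 444.693518070428
gate_hinge 0.85 [293.6 168.2] [0.6626 0.22   0.116 ]
lock_mid 0.83 [310.1 206.3] [ 0.6389 -0.0379  0.146 ]
grip_mid 0.62 [300.6 186.9] [0.6408 0.0642 0.146 ]
tote 0.77 [295.3 218.1] [0.6341 0.099  0.    ]
rack_a 0.92 [340.6 194. ] [0.8261 0.1879 0.    ]
rack_a 0.83 [342.6 215.2] [0.7894 0.0713 0.    ]
rack_b 0.92 [340.6 194. ] [0.8261 0.1879 0.    ]
rack_b 0.83 [342.6 215.2] [0.7894 0.0713 0.    ]
marker 0.5 [226.1 301.6] [ 0.3576 -0.2019  0.006 ]
0.8 [0.     0.1523 0.9883 0.0001] 0.08540135027307899 [-0.1691 -0.0034  0.1651]
```

View pics/top0.png

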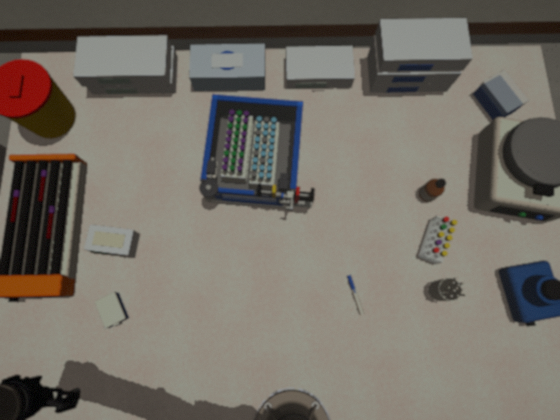

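View pics/side0.png

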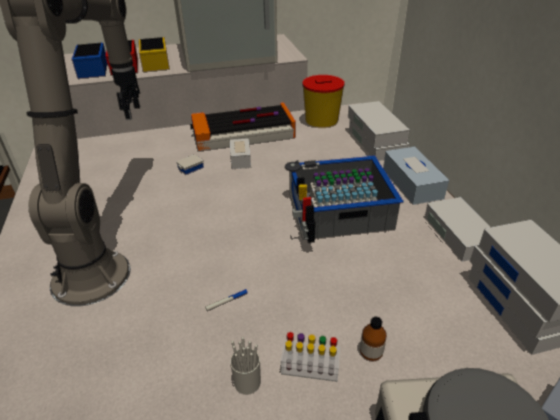

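```bash
cat >> h.py <<'E'
np.set_printoptions(precision=4,suppress=True)
# tool down, tool y axis along world dir angle a (jaw axis), returns quat wxyz
def down(a):
    y=np.array([np.cos(a),np.sin(a),0]); z=np.array([0,0,-1.]); x=np.cross(y,z)
    q=R.from_matrix(np.c_[x,y,z]).as_quat(); return q[[3,0,1,2]]
E
python3 - <<'E'
from h import *
yaw=-0.1
hin=np.array([.663,.225])
for s in (0,np.pi):
    for g in (0,.12,.5,1,1.5,1.7):
        a=yaw+np.pi/2-g   # gate +y direction
        d=np.array([np.cos(a),np.sin(a)])
        p=hin-.16*d
        print(s,g,p,arm.inverse_kinematics([*p,.127],down(a+s)))
for s in (0,np.pi):
    print(s,arm.inverse_kinematics([.60,0.03,.32],down(yaw+np.pi/2+s)))
E
```

```text
0 0 [0.647  0.0658] [-0.4112  0.6138  0.4587  1.3743 -0.2754  1.2165  1.541 ]
0 0.12 [0.6281 0.0689] [-0.464   0.5848  0.5116  1.4368 -0.2946  1.1965  1.4351]
0 0.5 [0.5727 0.0929] [-0.5924  0.4912  0.5715  1.5972 -0.2849  1.1375  1.0166]
0 1 [0.5204 0.1524] [-0.7199  0.4086  0.5367  1.704  -0.2309  1.0924  0.3585]
0 1.5 [0.5031 0.2297] [-0.8306  0.425   0.5012  1.6732 -0.2241  1.1009 -0.294 ]
0 1.7 [0.5072 0.2614] [-0.8606  0.4588  0.4927  1.623  -0.235   1.1191 -0.5371]
3.141592653589793 0 [0.647  0.0658] [-0.566   0.6731  0.734   1.3814 -0.4543  1.2584 -1.4734]
3.141592653589793 0.12 [0.6281 0.0689] [-0.592   0.6342  0.7315  1.4423 -0.4333  1.2302 -1.6034]
3.141592653589793 0.5 [0.5727 0.0929] [-0.9043  0.683   1.1251  1.6083 -0.6399  1.2651 -1.8359]
3.141592653589793 1 [0.5204 0.1524] [-1.0857  0.5975  1.1272  1.7161 -0.5756  1.2041 -2.4787]
3.141592653589793 1.5 [0.5031 0.2297] [-0.4808  0.3958  0.0288  1.6591 -0.0126  1.0869  2.664 ]
3.141592653589793 1.7 [0.5072 0.2614] [-0.5238  0.4289  0.0247  1.609  -0.0115  1.1038  2.4162]
0 [-0.4754  0.4367  0.6366  1.1969 -0.2542  1.5852  1.582 ]
3.141592653589793 [-0.5808  0.4753  0.8306  1.2014 -0.3448  1.6041 -1.4916]
```

s=0 works well with joint 7 mid-range.

```bash
python3 - <<'E'
from h import *
arm.move_to([.60,.03,.34],down(-.1+np.pi/2))
p=arm.get_image('wrist'); save(p,'w1.png')
T=np.linalg.inv(p['world_to_cam']); print(T[:3,3])
for k,z in [('gate_hinge',.116),('lock_mid',.146),('grip_mid',.146),('tote',0)]:
    for r in arm.place_of(p,k)[:2]: print(k,r['conf'],np.round(r['uv'],1),atz(p,*r['uv'],z))
print(arm.read_state()['clock'])
np.save('d.npy',p['depth'])
# red blob points cloud
c=p['color'].astype(int); hsv=cv2.cvtColor(p['color'],cv2.COLOR_RGB2HSV)
for n,m in [('red',((hsv[...,0]<8)|(hsv[...,0]>172))&(hsv[...,1]>150)&(hsv[...,2]>60)),('yel',(abs(hsv[...,0].astype(int)-26)<6)&(hsv[...,1]>150)&(hsv[...,2]>60))]:
    v,u=np.nonzero(m&(p['depth']>0)); d=p['depth'][v,u]
    q=np.array([w(p,a,b,dd) for a,b,dd in zip(u,v,d)])
    q=q[(q[:,2]>.12)&(q[:,2]<.18)] if len(q) else q
    if len(q): 
        t=q[q[:,2]>.16]; print(n,len(q),q.min(0),q.max(0),'top',len(t), np.percentile(t,[2,50,98],axis=0) if len(t) else '')
E
```

```text
[0.5243 0.0394 0.4829]
gate_hinge 0.96 [432.4 214.4] [0.6634 0.2209 0.116 ]
lock_mid 0.67 [215.2 219.3] [ 0.6331 -0.0472  0.146 ]
tote 0.56 [328.7 195.3] [0.6573 0.1073 0.    ]
3.425
red 272 [ 0.6219 -0.0318  0.1201] [ 0.6456 -0.0203  0.1723] top 197 [[ 0.6224 -0.0311  0.1614]
 [ 0.6324 -0.0261  0.1706]
 [ 0.6448 -0.0216  0.1721]]
yel 281 [0.6295 0.0311 0.1234] [0.6525 0.0435 0.1731] top 197 [[0.6301 0.0324 0.1618]
 [0.6393 0.0375 0.1702]
 [0.6517 0.0428 0.172 ]]
```

View pics/w1.png

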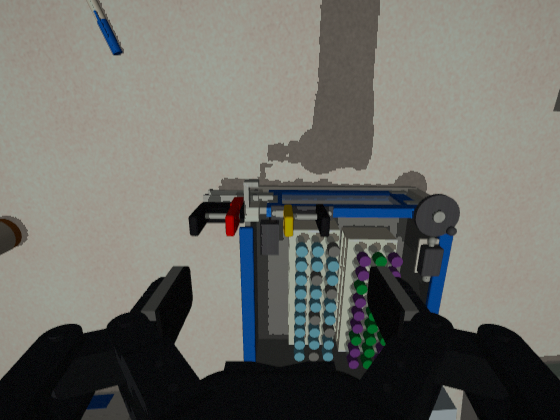

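```bash
python3 - <<'E'
from h import *
p=arm.get_image('wrist')
v,u=np.nonzero((p['depth']>.29)&(p['depth']<.34)&(np.arange(420)[:,None]<250))
T=np.linalg.inv(p['world_to_cam']); d=p['depth'][v,u]
q=(T[:3,:3]@np.array([(u-p['cx'])/p['fx']*d,(v-p['cy'])/p['fy']*d,d])).T+T[:3,3]
m=(q[:,2]>.162)&(q[:,2]<.178); q=q[m]
yd=np.array([.12,.9928]); xd=np.array([.9928,-.12]); o=np.array([.6335,-.026])+.135*yd
t=np.c_[(q[:,:2]-o)@xd,(q[:,:2]-o)@yd]
print('origin',o)
from scipy.cluster.hierarchy import fcluster,linkage
L=fcluster(linkage(t,'single'),.006,'distance')
for l in set(L):
    s=t[L==l]
    if len(s)>40: print(len(s),(np.percentile(s,1,axis=0)+np.percentile(s,99,axis=0))/2,np.ptp(s,axis=0),np.median(q[L==l][:,2]))
E
```

```text
origin [0.6497 0.108 ]
215 [ 0.0009 -0.1356] [0.0247 0.0107] 0.1705251476005245
213 [ 0.0016 -0.1753] [0.0232 0.0105] 0.170429230212911
200 [ 0.0003 -0.0709] [0.0233 0.0101] 0.17047483169340152
208 [-0.0001 -0.0311] [0.0235 0.0102] 0.17023407177977623
```

```bash
cat >> h.py <<'E'
yd=np.array([.109,.994]); yd/=np.linalg.norm(yd); xd=np.array([yd[1],-yd[0]]); O=np.array([.6491,.1073]); YAW=np.arctan2(yd[1],yd[0])
def tt(x,y): return O+x*xd+y*yd
E
python3 - <<'E'
from h import *
c=tt(0,-.160); q=down(YAW)
arm.gripper_to(.08,30)
arm.move_to([*c,.24],q)
print(arm.move_linear([*c,.129],None,.1,until_force=12))
s=arm.read_state(); print(s['tcp_pos'],c,s['ft_force'])
arm.gripper_to(.036,30)
arm.wait(.3)
s=arm.read_state(); print(s['clock'],s['opening'],s['ft_force'],s['tcp_pos'])
p=arm.get_image('wrist'); save(p,'w2.png')
p=arm.get_image('top'); save(p,'t2.png')
E
```

```text
False
[ 0.6323 -0.052   0.1299] [ 0.6317 -0.0517] [ 0.0855 -0.0515  0.4731]
6.3083 0.039157054481016924 [-1.8625  0.7359  7.5092] [ 0.6325 -0.0524  0.1316]
```

View pics/w2.png

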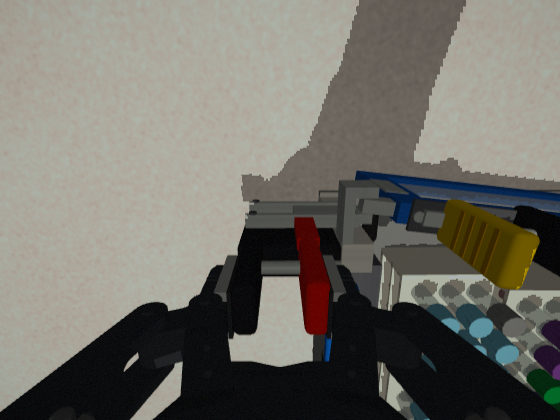

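The red catch (310, 270) is pinched home, with the opening at 39 mm. The gate frame (365, 180) now stands slanted and ajar. Next I'll let go and look again.

```bash
python3 - <<'E'
from h import *
arm.gripper_to(.08,30)
c=tt(0,-.160)
arm.move_linear([*c,.25],None,.15)
c=tt(-.05,-.09); arm.move_linear([*c,.34],None,.2)
arm.wait(.2)
p=arm.get_image('wrist'); save(p,'w3.png')
v,u=np.nonzero((p['depth']>.29)&(p['depth']<.34)&(np.arange(420)[:,None]<270))
T=np.linalg.inv(p['world_to_cam']); d=p['depth'][v,u]
q=(T[:3,:3]@np.array([(u-p['cx'])/p['fx']*d,(v-p['cy'])/p['fy']*d,d])).T+T[:3,3]
q=q[(q[:,2]>.162)&(q[:,2]<.178)]
t=np.c_[(q[:,:2]-O)@xd,(q[:,:2]-O)@yd]
from scipy.cluster.hierarchy import fcluster,linkage
L=fcluster(linkage(t,'single'),.006,'distance')
for l in set(L):
    s=t[L==l]
    if len(s)>40:
        m=s.mean(0); print(len(s),m,'r',np.hypot(m[0],m[1]-.115),'ang',np.arctan2(-m[0],.115-m[1]))
print(arm.read_state()['clock'])
E
```

```text
211 [-0.0014 -0.1345] r 0.24953306288530097 ang 0.005438738587209826
203 [-0.001  -0.1741] r 0.2891075600746349 ang 0.0033931937275992695
222 [-0.022  -0.0693] r 0.18563576097275697 ang 0.11870694846022979
220 [-0.0177 -0.0298] r 0.14590965679287812 ang 0.1218178041710515
8.875
```

View pics/w3.png

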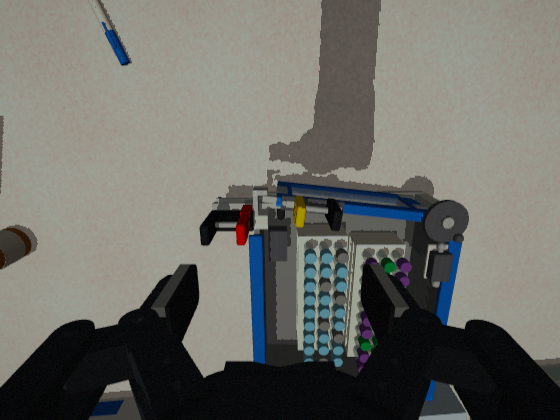

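```bash
cat >> h.py <<'E'
def gp(g,r=.160,z=.129):
    a=YAW-g; d=np.array([np.cos(a),np.sin(a)]); h=tt(-.0006,.115)
    return [*(h-r*d),z], down(a)
E
python3 - <<'E'
from h import *
for g in np.arange(.12,1.56,.08):
    if arm.inverse_kinematics(*gp(g)) is None: print('noik',g)
arm.gripper_to(.08,50)
p,q=gp(.12,z=.25); arm.move_to(p,q)
p,q=gp(.12); print(arm.move_linear(p,None,.1,until_force=12))
s=arm.read_state(); print(s['tcp_pos'],p,s['ft_force'])
arm.gripper_to(.036,50); arm.wait(.3)
s=arm.read_state(); print(s['clock'],s['opening'],s['ft_force'],s['tcp_pos'])
p=arm.get_image('wrist'); save(p,'w4.png')
E
```

```text
False
[0.6253 0.0658 0.1299] [np.float64(0.624683974657401), np.float64(0.06586517586803636), 0.129] [ 0.2913  0.7257 -0.4353]
11.6917 0.039114490825901356 [-1.7983  0.9492  6.9153] [0.6255 0.0656 0.1312]
```

View pics/w4.png

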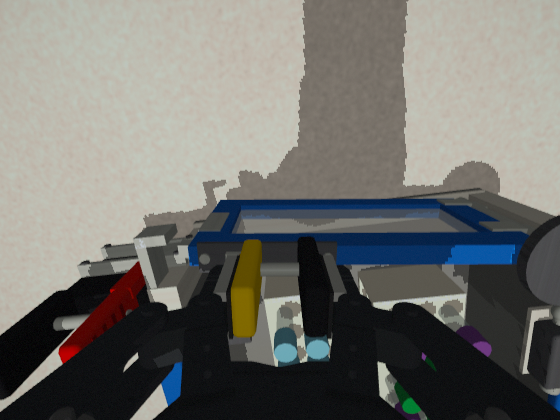

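The yellow tab (247, 285) and black tab (312, 285) are pinched at 39 mm, which is squeezed home. Next is the swing in small arc steps, with monitoring.

```bash
python3 - <<'E'
from h import *
for g in np.arange(.20,1.53,.07):
    p,q=gp(g); arm.move_linear(p,q,.06)
    s=arm.read_state(); h=tt(-.0006,.115)
    e=np.array(s['tcp_pos'])[:2]-h; r=np.hypot(*e); ga=YAW-np.arctan2(-e[1],-e[0])
    print(round(g,2),round(s['clock'],2),'tcp ang %.3f r %.4f'%(ga,r),round(s['opening'],4),np.round(s['ft_force'],1))
    if s['opening']<.036 or np.linalg.norm(s['ft_force'])>50: print('stop'); break
p=arm.get_image('wrist'); save(p,'w5.png')
p=arm.get_image('top'); save(p,'t5.png')
p=arm.get_image('side'); save(p,'s5.png')
E
```

```text
0.2 12.11 tcp ang 0.192 r 0.1602 0.039 [ 0.1 -0.5  6.9]
0.27 12.44 tcp ang 0.262 r 0.1603 0.0392 [ 0.4 -0.8  6.7]
0.34 12.78 tcp ang 0.332 r 0.1603 0.0389 [-0.9  0.   7.2]
0.41 13.11 tcp ang 0.402 r 0.1603 0.0391 [-0.4 -0.3  7.8]
0.48 13.44 tcp ang 0.472 r 0.1604 0.0389 [-0.9 -0.4  8. ]
0.55 13.78 tcp ang 0.541 r 0.1604 0.0388 [ 0.6 -0.7  7.9]
0.62 14.11 tcp ang 0.605 r 0.1605 0.039 [ 1.3 -2.5  7. ]
0.69 14.44 tcp ang 0.680 r 0.1606 0.0395 [-0.1 -2.7  7.3]
0.76 14.78 tcp ang 0.752 r 0.1607 0.0395 [-2.5 -1.9  9.9]
0.83 15.11 tcp ang 0.822 r 0.1607 0.0391 [-1.  -2.5  9.6]
0.9 15.44 tcp ang 0.892 r 0.1608 0.0393 [-4.4 -1.8 11.1]
0.97 15.78 tcp ang 0.965 r 0.1608 0.0387 [-2.2 -2.6  9.1]
1.04 16.11 tcp ang 1.035 r 0.1608 0.0391 [-4.1 -2.  12.7]
1.11 16.44 tcp ang 1.102 r 0.1608 0.0389 [-3.7 -2.9 12.3]
1.18 16.77 tcp ang 1.172 r 0.1608 0.0394 [-3.4 -1.9 12.7]
1.25 17.11 tcp ang 1.242 r 0.1608 0.0389 [-4.4 -2.8 13.3]
1.32 17.44 tcp ang 1.312 r 0.1608 0.0391 [-5.  -3.  13.1]
1.39 17.77 tcp ang 1.383 r 0.1608 0.039 [-5.4 -3.  13.3]
1.46 18.11 tcp ang 1.453 r 0.1608 0.0391 [-6.2 -3.4 14.1]
```

View pics/w5.png

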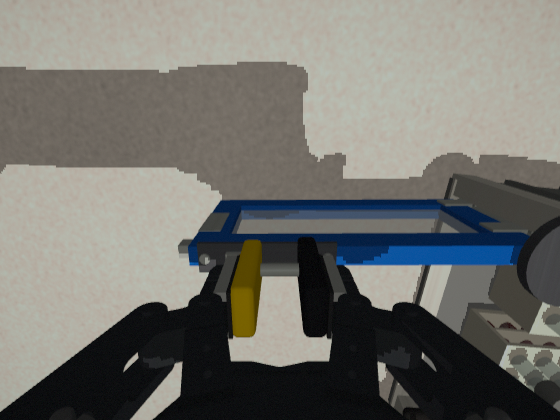

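View pics/t5.png

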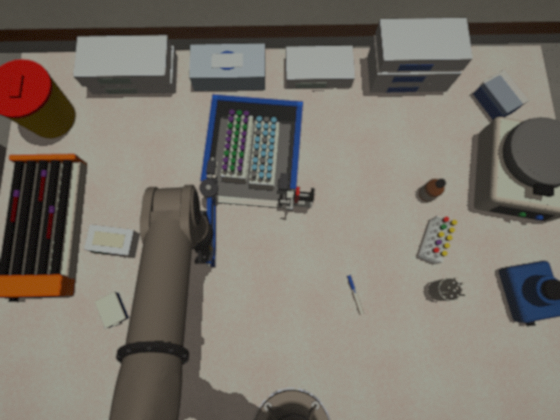

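View pics/s5.png

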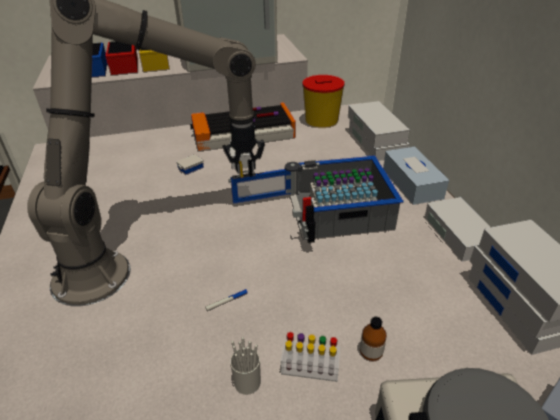

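The gate stands wide open: blue bar at (211, 235) in the top view, and yellow tab still pinched at (245, 285) in the wrist view. Nothing else has moved. I'll let it settle, check the hold, and hand in.

```bash
python3 - <<'E'
from h import *
arm.wait(1.0)
s=arm.read_state(); print(s['clock'],s['opening'],s['ft_force'],s['tcp_pos'],np.abs(s['qvel']).max())
p=arm.get_image('top'); r=arm.place_of(p,'grip_mid')[:1]; print(r)
print([w(p,212,v) for v in (205,255,262)], np.degrees(YAW))
h=cv2.cvtColor(p['color'],cv2.COLOR_RGB2HSV); m=(abs(h[...,0].astype(int)-112)<12)&(h[...,1]>140); m[:205]=0;m[272:]=0;m[:,:195]=0;m[:,235:]=0
v,u=np.nonzero(m); q=np.array([atz(p,a,b,.112)[:2] for a,b in zip(u,v)]); e=tt(0,.115)
l=cv2.fitLine(q.astype(np.float32),cv2.DIST_L2,0,.01,.01).ravel(); a=np.arctan2(l[1],l[0]); print('gate from shut',(YAW-a)%np.pi, len(q))
arm.sign_off()
E
```

```text
19.2583 0.03960094797302052 [-5.1771 -3.5703 12.9047] [0.5002 0.2202 0.1311] 0.0014876285789892896
[{'uv': [205.7, 243.9], 'conf': 0.76}]
[array([0.6146, 0.2137, 0.1006]), array([0.4766, 0.217 , 0.0619]), array([0.4538, 0.213 , 0.0841])] 83.74206608091777
gate from shut 1.3345660244999427 113
the job is handed in; nothing more can be done
```

I opened the gate and handed the job in with the gripper still squeezing the gate's grip and holding the gate wide open. The robot's clock read about 19.3 s of the 45 s allowed.

- **Red catch:** I squeezed it home (fingers 39 mm apart) and let it go. A wrist picture then showed the red tab back out at y -0.1345 m and the gate ajar at about 0.12 rad.
- **Grip and swing:** I squeezed the yellow-tabbed grip with 50 N (fingers 39 mm apart) and swung the gate past its click. The opening stayed between 38.7 and 39.6 mm all the way, so the tab stayed squeezed.
- **Final hold:** After a 1 s wait the arm was still, and the outside force on the tool was about 14 N. From the tool position the gate is at about 1.45 rad, and the wrist picture shows the gripper square to it.
- **Disagreement:** A rough line fit to the gate's blue pixels in the top view, partly hidden by the arm, gave 1.33 rad instead. That is only just above the 1.31 limit. I trust the 1.45 rad figure more, because the gate showed no turn in the fingers, but I handed in without resolving the difference.
- **Other things:** The racks and bench items looked unmoved by eye in the top and side pictures. I did not measure their positions afterwards.

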